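# Level the instrument shelf

### The job

Lay the spirit level lengthwise on top of the small white instrument shelf and let go of it, then turn the orange knob of the shelf's levelling foot so that the bubble sits between the two black lines while the level is pressed down far enough to push the springy shelf fully down onto its foot. Finish while still pressing the level down like that, with the bubble between the lines: do not let go at the end. Leave the other things on the bench where they are.

Things in the scene. Friction and masses are not known exactly. Their poses are not given: they have to be found in the camera images.
- level_mid (a point): Spirit level, a loose aluminium bar 176 long x 24 wide x 36 mm high with black ends, 0.35 kg. This point is its centre, 18 mm above its underside. x runs along its length, z up. Its green vial (62 mm long, 16 mm thick, standing 6 mm proud of the top) lies towards its -x end, centred 46 mm from this point; an orange patch 34 mm long on the flat top, centred 50 mm towards +x, is a place to press. It may lie on the shelf either way round.
- bubble (a joint): Place of the pale bubble (12 mm long) in the vial, m along the level's +x, 0 = centred, ends at +-0.022. It goes to the higher end, 0.5 m per rad of tilt, and takes about 1.5 s to settle. The two black lines stand 20 mm apart (inner edges), so the bubble is between them within +-0.004.
- shelf_top (a point): Centre of the top of the white shelf board, 245 long x 100 wide x 12 mm thick, about 58 to 64 mm above the bench. x runs along its length from the pivot end to the levelling-foot end, z is its upward normal. The board pivots 120 mm behind this point (-x); the foot is at its +x end. It stands on a dark base plate 372 x 112 mm, which is bolted down.
- shelf (a joint): How far springs lift the shelf board off its levelling foot, rad about the pivot: 0.015 when free (foot end about 3.6 mm up), 0 when pushed fully down onto the foot. Pushing it fully down with the level on it takes about 4 N on the foot half of the board (5.5 N at its middle); more does not hurt. Free, the bubble therefore shows 0.0075 m more towards the foot end than pressed down.
- knob_grip (a point): Grip point of the orange knob bar, on its upright turning axis, 92 mm above the bench and 173 mm from the middle of the shelf along the shelf's +x. The bar is 46 long x 14 wide x 32 mm high, from 73 to 105 mm above the bench (this point is 13 mm below its top), over a black disc of radius 25 mm. x runs along the bar (a white mark on top shows its +x end), z up.
- knob (a joint): Angle of the knob, rad, 0 to 6; grows clockwise seen from above. Each rad clockwise raises the foot end of the shelf by 0.0125 rad (so the bubble moves 6.25 mm per rad towards the foot end); anticlockwise lowers it. It turns with about 0.15 N m and stays where it is left. At the start it is between 0.2 and 1.9, with the foot end too low once pressed down.
- kit_box: Bystander: yellow box with a green circuit board, 100 x 70 x 34 mm; origin under its centre.
- circuit_board: Bystander: green circuit board 110 x 80 x 8 mm; origin under its centre.
- screwdriver: Bystander: screwdriver with a blue handle lying along its x; origin under it.
- multimeter: Bystander: grey multimeter 130 x 70 x 36 mm lying on its back; origin under its centre.
- solder_reel: Bystander: reel of solder, diameter 56, 36 mm high, standing; origin under its centre.
- pliers: Bystander: green-handled pliers, 145 long, 13 mm high; origin under the joint.
There are look-alikes about, which are no part of the job. There is more than one size of the part that bears level_mid; the job needs the middle-sized.

How it is judged:
On the way:
1. the spirit level lies lengthwise on the shelf, let go (x of level_mid in the frame of shelf_top between -0.045 and 0.045 m and y of level_mid in the frame of shelf_top between -0.04 and 0.04 m and z of level_mid in the frame of shelf_top between 0.012 and 0.023 m and angle between the x axis of level_mid and the x axis of shelf_top, either way round below 0.2 rad and angle between the z axis of level_mid and the z axis of shelf_top, either way round below 0.03 rad and contact force between level and the fingers below 0.1 N), for 0.3 s.
At the end, for the whole second after the job is handed in: The level lies flat and lengthwise on the shelf (centre within 45 x 40 mm, 0.2 rad), the robot presses it with over 2.5 N, the shelf is down on its foot (below 0.003 rad) and level within 0.013 rad, the bubble is within 4 mm of centre and the knob at rest, all while still pressing (x of level_mid in the frame of shelf_top between -0.045 and 0.045 m and y of level_mid in the frame of shelf_top between -0.04 and 0.04 m and z of level_mid in the frame of shelf_top between 0.012 and 0.023 m and angle between the x axis of level_mid and the x axis of shelf_top, either way round below 0.2 rad and angle between the z axis of level_mid and the z axis of shelf_top, either way round below 0.03 rad and value of joint bubble between -0.004 and 0.004 m and value of joint shelf below 0.003 rad and angle between shelf_top's own z axis and vertical below 0.013 rad and (contact force between level and the fingers above 2.5 N or contact force between level and the arm above 2.5 N) and velocity of joint knob between -0.05 and 0.05 rad/s); the arm keeps its last pose, push and grip.
It fails at once if another thing on the bench is moved by more than 3 cm (distance of any of kit_box, circuit_board, screwdriver, multimeter, solder_reel, pliers from where it was at the start of the episode above 0.03 m).
It also fails if it takes over 72 s, if anything falls off the work surface, if the arm or the gripper's body presses on something with over 40 N, if the wrist force passes 120 N, or if a joint passes its speed limit or range.

### The arm

A 6-joint arm with a two-finger parallel gripper is mounted at the origin on the work surface. World frame = base frame: x ahead of the robot, y to its left, z up, the work surface at z = 0. Lengths are in m, angles in rad, forces in N, time in s.
With the tool pointing down it reaches from about 0.3 to 0.75 m from the base axis. Payload 8.5 kg.
Tool frame: the origin (TCP) lies on the centre line of the jaws, within the pads' length; the fingertips stand 25 mm ahead of it and the grasp point (between the pads) lies 6 mm ahead of it; z points along the fingers, y is the direction in which the jaws open and shut (so a half turn about z gives the same grasp; the last joint's range is limited). The gripper opens to 88 mm and grips with 3 to 60 N. Pads are 18 mm wide; open, the fingers measure 123 mm over their backs; the gripper's body (75 mm by 187 mm) begins 45 mm behind the grasp point.
Start: joints at [-1.547, 0.381, 1.297, -0, 1.464, -0.215], TCP at [0.13, -0.534, 0.264] pointing down, gripper open.
Joint ranges: [-3.11, 3.11], [-0.89, 2.33], [0.22, 2.48], [-1.42, 4.56], [0.17, 2.85], [-2.88, 2.88]. Speed limits (rad/s): [2.39, 2.39, 3.14, 3.14, 3.14, 3.14].

### API

Orientations are given as a unit quaternion [w, x, y, z].
In Python, from plant import env, camera, get_calibration gives the robot as it stands.
- The arm moves only by the tool drive_tool, never from a script. Its argument "increments" is a list of rows, each a list of 7 numbers: the shift along the tool's x, y, z in mm, then the turn, a rotation vector about the tool's x, y, z in rad, then the finger opening in mm, from 0 to 88.1. A call has exactly 5 rows; each row is the pose to reach, as a shift and turn from the pose commanded when the call began, along the tool's axes at that moment; what a row does not reach only later rows make up. A row lasts 1/10 s, in which the tool goes at most 50 mm and 8.59 degrees, less where a joint would pass 70% of its speed; a pose out of reach is approached as far as the arm can. A call with a gripper value outside its range is refused whole. The fingers move at their own pace and stop on an object; "newtons" is the grip in N (left out, the last holds). Time passes only in rows, so rows that repeat a pose let the fingers close, or fill a call up. It gives the time, the measured TCP pose, the force and the opening at its end, in the units of the state.
- env.state(): the state, without advancing time (a new reading comes with each control period).
- camera(name): name is "scene" or "top"; returns the picture (420x560x3 uint8, red, green, blue); there is no depth.
- get_calibration(name): a dict with "intrinsics" (3x3 intrinsics, pixels), "R" (3x3) and "t" (3): a world point X has camera coordinates R X + t. Camera axes: x right, y down, z forward; pixel columns grow to the right and rows downward; lengths in m; the calibration is good to about 2 mm. A picture is of the moment at which its call begins. get_calibration takes no time and is no camera call.
- env.sign_off(): hands the job in, once; it reports no verdict.
The state is a dict: "time": time; "joint_positions": joint angles; "dq": joint speeds; "joint_torque": joint torques, N m; "tcp_pos": TCP position; "eef_rot": TCP orientation; "contact_force": force on the tool from outside, world axes, zero at the start; "moment": the same for the moment, N m; "grip_width": finger opening in m.
Only numpy, scipy, OpenCV 4.12 (cv2) and the standard library are available. Lean on these libraries where they do the work, as an engineer would, in place of code of your own. Each camera call takes 0.05 s, during which the arm holds its last target.

## Working session

There is one attempt and no reset: what is moved stays moved. The work goes in short steps, Python scripts to look and compute and a tool call to move; the robot and the scene stay as the last step left them, time stands still between calls to the robot, and variables do not carry over. Pictures are saved under pics/ and viewed, and the job is handed in when it is done.

Besides the shell and the picture viewer there is one more tool, called after "Call:" by a JSON object that holds its "method" and its "body", one argument or row to a line. drive_tool: Moves the arm, as the interface text tells. Its arguments: {"type":"object","properties":{"increments":{"type":"array","items":{"type":"array","items":{"type":"number"}}},"newtons":{"type":"number"}},"required":["increments"]}

```bash
ls; mkdir -p pics
python3 - <<'E'
from plant import env, camera, get_calibration
import cv2
print(env.state())
for n in("scene","top"):
    im=camera(n); cv2.imwrite(f"pics/{n}0.png",im[:,:,::-1]); c=get_calibration(n); print(c)
E
```

```text
pics
{'time': 0.0, 'joint_positions': array([-1.54729353e+00,  3.81176950e-01,  1.29825746e+00, -2.31668472e-05,
        1.46359580e+00, -2.15298086e-01]), 'dq': array([-0.00179334,  0.00091742, -0.00055019,  0.00086445,  0.00032564,
       -0.00028061]), 'joint_torque': array([ 8.41393557e-04, -4.37930775e+01, -2.24555737e+01,  7.13348365e-02,
        3.52667947e-02, -1.04266148e-04]), 'tcp_pos': array([ 0.13008336, -0.53413941,  0.26314909]), 'eef_rot': array([-7.16574613e-04,  9.92879827e-01,  1.19118146e-01,  5.73600550e-05]), 'contact_force': array([-0.33562017, -0.38938851,  0.28863827]), 'moment': array([0.02611455, 0.03587018, 0.04490724]), 'grip_width': 0.08785391958713515}
{'intrinsics': array([[450.90705696,   0.        , 279.97741581],
       [  0.        , 450.90705696, 209.2334098 ],
       [  0.        ,   0.        ,   1.        ]]), 'R': array([[-0.56937927,  0.82183336,  0.01992913],
       [ 0.59680788,  0.42990702, -0.67749561],
       [-0.56535617, -0.3738581 , -0.73525678]]), 't': array([ 0.27629473, -0.2400872 ,  1.55935897])}
{'intrinsics': array([[529.28415061,   0.        , 274.39496166],
       [  0.        , 529.28415061, 206.03129598],
       [  0.        ,   0.        ,   1.        ]]), 'R': array([[-2.13063625e-03, -9.99888865e-01,  1.47552439e-02],
       [-9.96842813e-01,  9.52529004e-04, -7.93945730e-02],
       [ 7.93716947e-02, -1.48778198e-02, -9.96734059e-01]]), 't': array([-0.01491923,  0.48813993,  1.62421724])}
```

View pics/scene0.png

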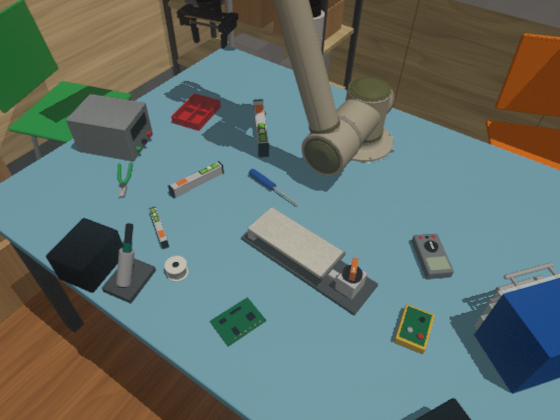

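View pics/top0.png

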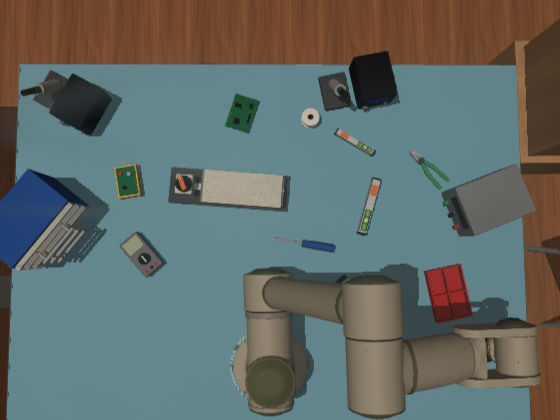

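```bash
cat > h.py <<'E'
import numpy as np, cv2
from plant import env, camera, get_calibration
C={n:get_calibration(n) for n in("scene","top")}
def ray(n,uv,z):
    c=C[n];uv=np.atleast_2d(np.float64(uv))
    d=np.c_[uv,np.ones(len(uv))]@np.linalg.inv(c["intrinsics"]).T@c["R"]
    o=-c["R"].T@c["t"]
    return o+d*((z-o[2])/d[:,2])[:,None]
def proj(n,X):
    c=C[n];p=(np.atleast_2d(X)@c["R"].T+c["t"])@c["intrinsics"].T
    return p[:,:2]/p[:,2:]
def grab(n,name):
    im=camera(n)[:,:,::-1].copy(); cv2.imwrite(f"pics/{name}.png",im); return im
def crop(im,x0,y0,x1,y1,name,s):
    cv2.imwrite(f"pics/{name}.png",cv2.resize(im[y0:y1,x0:x1],None,fx=s,fy=s,interpolation=cv2.INTER_CUBIC))
def blobs(im,roi,lo,hi,mn=8):
    x0,y0,x1,y1=roi
    m=cv2.inRange(cv2.cvtColor(im[y0:y1,x0:x1],cv2.COLOR_BGR2HSV),np.array(lo),np.array(hi))
    n,l,s,c=cv2.connectedComponentsWithStats(m)
    return [(s[i][4],c[i]+[x0,y0],(s[i][:4]+[x0,y0,0,0]).tolist()) for i in range(1,n) if s[i][4]>=mn]
E
python3 - <<'E'
from h import *
im=cv2.imread("pics/top0.png"); sc=cv2.imread("pics/scene0.png")
a=cv2.resize(im[170:245,345:395],None,fx=7,fy=7,interpolation=cv2.INTER_CUBIC)
b=cv2.resize(im[160:215,160:300],None,fx=5,fy=5,interpolation=cv2.INTER_CUBIC)
cv2.imwrite("pics/a.png",a);cv2.imwrite("pics/b.png",b)
# level & shelf by non-table mask
hsv=cv2.cvtColor(im,cv2.COLOR_BGR2HSV); print(hsv[250,200],hsv[188,240],hsv[206,369])
for nm,roi,lo,hi,z in(("lev",(350,172,390,240),(0,0,0),(180,75,255),.036),("lev0",(330,120,380,160),(0,0,0),(180,75,255),.03),("board",(200,165,290,212),(0,0,140),(180,70,255),.061)):
    x0,y0,x1,y1=roi
    m=cv2.inRange(hsv[y0:y1,x0:x1],np.array(lo),np.array(hi))
    m=cv2.morphologyEx(m,cv2.MORPH_CLOSE,np.ones((5,5)))
    c=max(cv2.findContours(m,0,1)[0],key=cv2.contourArea)+[x0,y0]
    P=ray("top",cv2.boxPoints(cv2.minAreaRect(c.astype(np.int32))),z)
    print(nm,P.round(3).tolist(),P.mean(0).round(4),np.linalg.norm(np.diff(P,axis=0),axis=1).round(3))
print("orange",blobs(im,(345,170,395,245),(3,120,120),(18,255,255)),blobs(im,(160,165,215,210),(3,120,120),(18,255,255)))
print("green",blobs(im,(345,170,395,245),(30,120,80),(80,255,255)))
print("scene orange",blobs(sc,(330,250,380,300),(3,120,120),(18,255,255)),blobs(sc,(165,155,230,200),(3,120,120),(18,255,255)))
E
```

```text
[ 95  74 142] [ 20  41 170] [ 18  16 159]
lev [[0.592, -0.25, 0.036], [0.592, -0.371, 0.036], [0.385, -0.367, 0.036], [0.385, -0.247, 0.036]] [ 0.4887 -0.3087  0.036 ] [0.121 0.207 0.12 ]
lev0 [[0.757, -0.19, 0.03], [0.758, -0.332, 0.03], [0.634, -0.329, 0.03], [0.634, -0.189, 0.03]] [ 0.6957 -0.26    0.03  ] [0.141 0.124 0.14 ]
board [[0.61, 0.211, 0.061], [0.61, -0.042, 0.061], [0.47, -0.041, 0.061], [0.47, 0.21, 0.061]] [0.54   0.0844 0.061 ] [0.252 0.14  0.251]
orange [(np.int32(63), array([373.74603175, 190.03174603]), [370, 185, 8, 11])] [(np.int32(61), array([181.42622951, 182.49180328]), [177, 175, 9, 15])]
green [(np.int32(29), array([367.        , 214.03448276]), [365, 211, 5, 8]), (np.int32(29), array([363.79310345, 225.89655172]), [362, 222, 5, 8])]
scene orange [(np.int32(95), array([353.63157895, 267.06315789]), [350, 258, 8, 22])] [(np.int32(46), array([181.08695652, 181.67391304]), [176, 178, 11, 8])]
```

View pics/a.png

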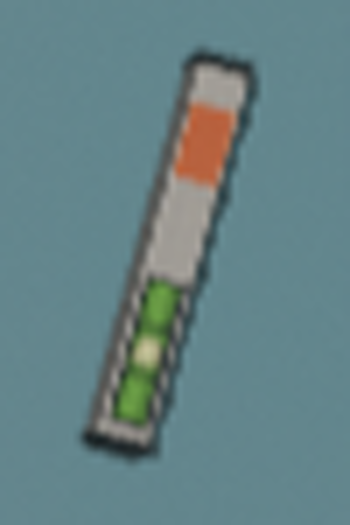

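View pics/b.png

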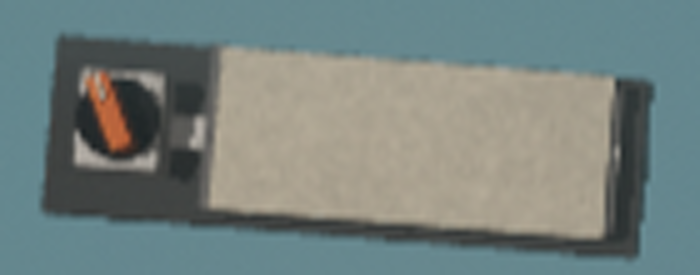

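Run:
```python
from h import *
im=cv2.imread("pics/top0.png"); hsv=cv2.cvtColor(im,cv2.COLOR_BGR2HSV)
tab=cv2.inRange(hsv,np.array((88,50,100)),np.array((102,120,200)))
def rect(m,roi,z,nm):
    x0,y0,x1,y1=roi
    c=max(cv2.findContours(m[y0:y1,x0:x1],0,1)[0],key=cv2.contourArea)+[x0,y0]
    P=ray("top",cv2.boxPoints(cv2.minAreaRect(c.astype(np.int32))),z)
    e=np.diff(P,axis=0); l=np.linalg.norm(e,axis=1); k=e[np.argmax(l)]
    print(nm,P.mean(0).round(4),l.round(3),"ang",np.degrees(np.arctan2(k[1],k[0])).round(1))
rect(255-tab,(350,172,390,240),.03,"lev"); rect(255-tab,(330,122,380,160),.03,"small")
sil=cv2.inRange(hsv,np.array((0,0,125)),np.array((35,60,255)))
sil=cv2.morphologyEx(sil,cv2.MORPH_OPEN,np.ones((3,3)))
rect(sil,(202,165,290,212),.061,"board")
rect(255-tab,(160,160,295,220),.005,"base")
o=ray("top",[373.75,190.03],.036)[0]; 
s=ray("scene",[181.09,181.67],.036)[0]
x0,y0,x1,y1=345,170,395,245
m=cv2.inRange(hsv[y0:y1,x0:x1],np.array((30,120,80)),np.array((80,255,255)))
g=np.argwhere(m)[:,::-1].mean(0)+[x0,y0]; gv=ray("top",(g),.038)[0]
print("orange",o,s,"vial",gv,np.linalg.norm(o-gv))
m=(o[:2]*46+gv[:2]*50)/96; print("mid est",m,"ang",np.degrees(np.arctan2(*(o-gv)[[1,0]])))
print("knob top",ray("top",[181.4,182.5],.105),"scene",ray("scene",[353.6,263],.105))
```

```text
lev [ 0.4871 -0.3088  0.03  ] [0.184 0.034 0.184] ang -16.2
small [ 0.6871 -0.2676  0.03  ] [0.025 0.142 0.025] ang -121.4
board [0.5388 0.084  0.061 ] [0.099 0.24  0.099] ang -94.3
base [0.5448 0.1256 0.005 ] [0.115 0.378 0.115] ang -94.4
orange [ 0.53611708 -0.3226106   0.036     ] [ 0.53843944 -0.32419164  0.036     ] vial [ 0.44343708 -0.29488681  0.038     ] 0.09675840825980135
mid est [ 0.48784625 -0.30817113] ang -16.653740481738126
knob top [[0.5511215  0.25947805 0.105     ]] scene [[0.55127632 0.25667444 0.105     ]]
```

```bash
cat >> h.py <<'E'
from scipy.spatial.transform import Rotation as Ro
def delta(x,y,z,yaw):
    s=env.state(); q=s["eef_rot"]; R=Ro.from_quat([q[1],q[2],q[3],q[0]])
    Rt=Ro.from_euler("z",yaw,degrees=True)*Ro.from_euler("x",180,degrees=True)
    d=R.inv().apply(np.array([x,y,z])-s["tcp_pos"])*1000
    r=(R.inv()*Rt).as_rotvec()
    print("t",round(s["time"],2),"tcp",s["tcp_pos"].round(4),"yaw",(R.as_matrix()[:2,0]@[1,1j]) and np.degrees(np.arctan2(R.as_matrix()[1,0],R.as_matrix()[0,0])).round(2),"F",s["contact_force"].round(2),"w",s["grip_width"].round(4),"q",s["joint_positions"].round(2))
    print("d mm",d.round(1),"rot",r.round(4))
E
python3 -c "
from h import *
delta(.488,-.3085,.12,-16.5)"
```

```text
Traceback (most recent call last):
  File "h.py", line 27, in delta
    print("t",round(s["time"],2),"tcp",s["tcp_pos"].round(4),"yaw",(R.as_matrix()[:2,0]@[1,1j]) and np.degrees(np.arctan2(R.as_matrix()[1,0],R.as_matrix()[0,0])).round(2),"F",s["contact_force"].round(2),"w",s["grip_width"].round(4),"q",s["joint_positions"].round(2))
                                                                                                                                                                                                               ^^^^^^^^^^^^^^^^^^^^^
AttributeError: 'float' object has no attribute 'round'
```

```bash
sed -i 's/s\["grip_width"\].round(4)/round(s["grip_width"],4)/; s/(R.as_matrix()\[:2,0\]@\[1,1j\]) and //' h.py
python3 -c "
from h import *
delta(.488,-.3085,.12,-16.5)"
```

```text
t 0.1 tcp [ 0.1301 -0.5342  0.2632] yaw 13.68 F [ 0.18 -0.08 -0.41] w 0.0882 q [-1.55  0.38  1.3   0.    1.46 -0.22]
d mm [ 401.1 -134.5  143.5] rot [-1.300e-03  1.000e-04  5.267e-01]
```

Call:
{"method": "drive_tool", "body": {
  "increments": [
    [40,-14,0,0,0,0.05,80],
    [80,-27,0,0,0,0.1,80],
    [120,-41,0,0,0,0.16,80],
    [160,-54,0,0,0,0.21,80],
    [200,-67,0,0,0,0.26,80]
  ]
}}

```text
time: 0.6
tcp_pos: [0.3097, -0.4208, 0.2636]
eef_rot: [-0.0, 1.0, -0.012, -0.0]
contact_force: [-0.3, -0.1, -0.6]
grip_width: 0.08
```

```bash
python3 -c "
from h import *
delta(.488,-.3085,.12,-16.5)"
```

```text
t 0.6 tcp [ 0.3097 -0.4208  0.2636] yaw -1.35 F [-0.26 -0.14 -0.62] w 0.08 q [-1.16  0.33  1.37 -0.    1.44  0.43]
d mm [ 175.6 -116.4  143.6] rot [-0.0005  0.0003  0.2644]
```

Call:
{"method": "drive_tool", "body": {
  "increments": [
    [35,-23,28,0,0,0.05,80],
    [70,-46,57,0,0,0.11,80],
    [105,-70,86,0,0,0.16,80],
    [140,-93,114,0,0,0.21,80],
    [175.6,-116.4,143.6,0,0,0.264,80]
  ]
}}

```text
time: 1.1
tcp_pos: [0.4844, -0.3102, 0.1217]
eef_rot: [-0.0, 0.99, -0.143, -0.0]
contact_force: [0.2, -1.1, -0.5]
grip_width: 0.0799
```

```bash
python3 -c "
from h import *
delta(.488,-.3085,.032,-16.5)
im=grab('top','t1'); crop(im,300,130,440,270,'t1c',5)"
```

```text
t 1.1 tcp [ 0.4844 -0.3102  0.1217] yaw -16.46 F [ 0.19 -1.1  -0.54] w 0.0799 q [-0.78  0.56  1.43 -0.    1.15  1.08]
d mm [ 3.  -2.7 89.7] rot [-0.0001  0.0002  0.0007]
```

View pics/t1.png

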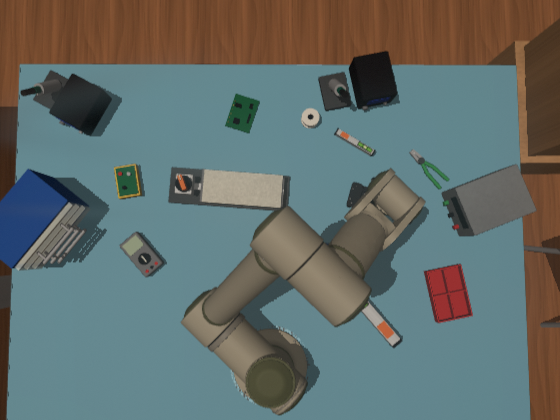

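The arm is over the middle level; the big look-alike shows at about (387,330). The commanded pose is right, so I go straight down.

Call:
{"method": "drive_tool", "body": {
  "increments": [
    [0,0,0,0,0,0,60],
    [0,0,25,0,0,0,60],
    [0,0,50,0,0,0,60],
    [0,0,75,0,0,0,60],
    [0,0,88,0,0,0,60]
  ]
}}

```text
time: 1.65
tcp_pos: [0.4821, -0.3121, 0.0341]
eef_rot: [-0.0, 0.99, -0.143, -0.001]
contact_force: [-0.6, 0.5, -0.5]
grip_width: 0.0601
```

Call:
{"method": "drive_tool", "body": {
  "increments": [
    [0,0,0,0,0,0,15],
    [0,0,0,0,0,0,15],
    [0,0,0,0,0,0,15],
    [0,0,0,0,0,0,15],
    [0,0,0,0,0,0,15]
  ],
  "newtons": 25
}}

```text
time: 2.15
tcp_pos: [0.4835, -0.311, 0.036]
eef_rot: [-0.0, 0.99, -0.142, 0.001]
contact_force: [0.7, 4.7, 7.2]
grip_width: 0.0236
```

```bash
python3 -c "
from h import *
delta(.488,-.3085,.032,-16.5)
im=grab('scene','s1'); crop(im,140,100,280,240,'s1c',4)"
```

```text
t 2.15 tcp [ 0.4835 -0.311   0.036 ] yaw -16.33 F [0.72 4.74 7.15] w 0.0236 q [-0.78  0.68  1.51  0.    0.95  1.08]
d mm [ 3.6 -3.7  4. ] rot [-0.0005 -0.0012  0.0029]
```

View pics/s1c.png

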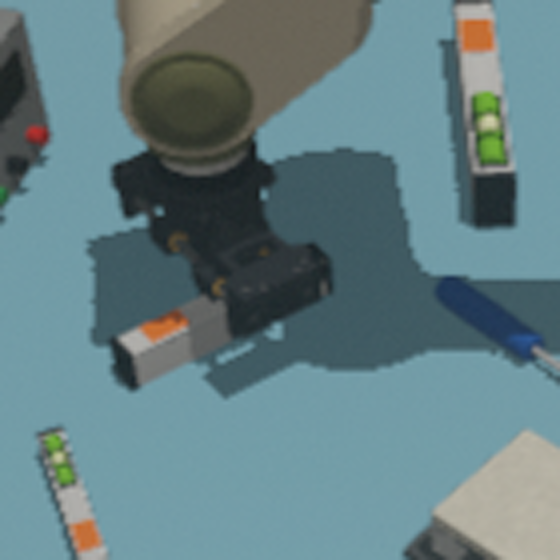

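Held (23.6 mm wide). Lift.

Call:
{"method": "drive_tool", "body": {
  "increments": [
    [0,0,-20,0,0,0,15],
    [0,0,-50,0,0,0,15],
    [0,0,-80,0,0,0,15],
    [0,0,-110,0,0,0,15],
    [0,0,-130,0,0,0,15]
  ]
}}

```text
time: 2.7
tcp_pos: [0.4832, -0.3116, 0.1671]
eef_rot: [0.001, 0.99, -0.142, 0.001]
contact_force: [0.8, -0.1, -3.8]
grip_width: 0.0239
```

```bash
python3 -c "
from h import *
delta(.539,.084,.15,85.8)
im=grab('scene','s2'); crop(im,120,50,320,220,'s2c',4)"
```

```text
t 2.7 tcp [ 0.4832 -0.3116  0.1671] yaw -16.33 F [ 0.78 -0.11 -3.78] w 0.0239 q [-0.78  0.51  1.38 -0.    1.25  1.08]
d mm [ -57.7 -395.4   16.5] rot [ 0.0023 -0.     -1.7825]
```

View pics/s2c.png

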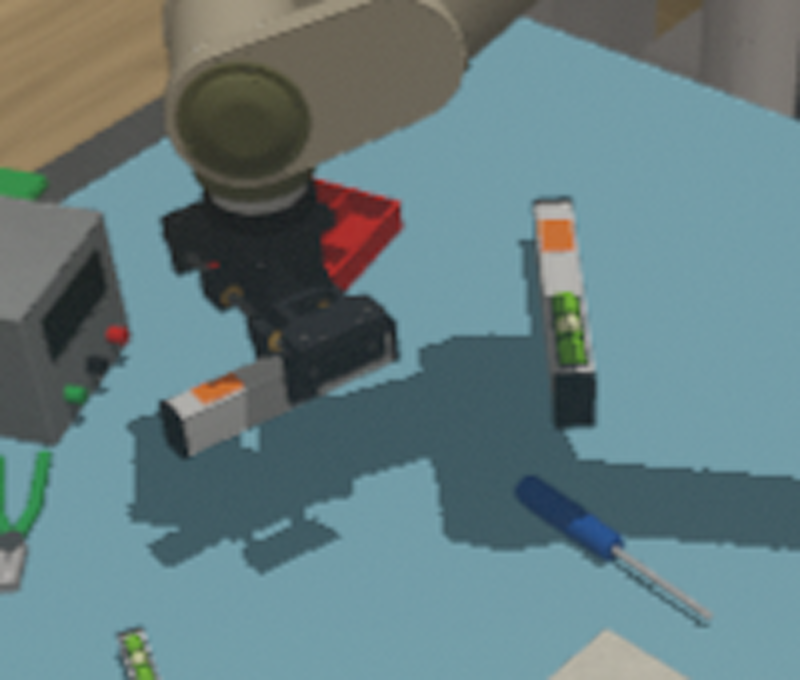

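Call:
{"method": "drive_tool", "body": {
  "increments": [
    [-4,-27,0,0,0,-0.12,15],
    [-8,-54,0,0,0,-0.24,15],
    [-12,-80,0,0,0,-0.36,15],
    [-16,-107,0,0,0,-0.48,15],
    [-20,-135,0,0,0,-0.6,15]
  ]
}}

```text
time: 3.25
tcp_pos: [0.5016, -0.1752, 0.1642]
eef_rot: [-0.0, 0.987, 0.159, -0.001]
contact_force: [0.4, 0.5, -3.2]
grip_width: 0.024
```

```bash
python3 -c "
from h import *
delta(.539,.0795,.15,85.8)"
```

```text
t 3.25 tcp [ 0.5016 -0.1752  0.1642] yaw 18.31 F [ 0.39  0.48 -3.24] w 0.024 q [-0.56  0.44  1.51 -0.    1.19  0.69]
d mm [ 115.6 -230.    14.2] rot [-1.2000e-03  4.0000e-04 -1.1779e+00]
```

Call:
{"method": "drive_tool", "body": {
  "increments": [
    [12,-23,0,0,0,-0.12,15],
    [24,-46,0,0,0,-0.24,15],
    [36,-69,0,0,0,-0.36,15],
    [48,-92,0,0,0,-0.48,15],
    [60,-115,0,0,0,-0.6,15]
  ]
}}

```text
time: 3.75
tcp_pos: [0.523, -0.0473, 0.1642]
eef_rot: [-0.0, 0.896, 0.444, -0.001]
contact_force: [-0.2, -0.5, -3.6]
grip_width: 0.0238
```

```bash
python3 -c "
from h import *
delta(.539,.0795,.15,85.8)"
```

```text
t 3.75 tcp [ 0.523  -0.0473  0.1642] yaw 52.7 F [-0.21 -0.46 -3.57] w 0.0238 q [-0.32  0.43  1.52 -0.    1.18  0.34]
d mm [110.6 -64.1  14.2] rot [-1.300e-03  3.000e-04 -5.777e-01]
```

Call:
{"method": "drive_tool", "body": {
  "increments": [
    [28,-16,0,0,0,-0.145,15],
    [55,-32,4,0,0,-0.29,15],
    [83,-48,8,0,0,-0.435,15],
    [110,-63.5,14,0,0,-0.5775,15],
    [110.6,-64.1,14,0,0,-0.5775,15]
  ]
}}

```text
time: 4.25
tcp_pos: [0.5393, 0.0813, 0.1494]
eef_rot: [-0.001, 0.732, 0.681, -0.001]
contact_force: [0.6, -0.4, -4.0]
grip_width: 0.024
```

Call:
{"method": "drive_tool", "body": {
  "increments": [
    [0,0,0,0,0,0,15],
    [0,0,0,0,0,0,15],
    [0,0,0,0,0,0,15],
    [0,0,0,0,0,0,15],
    [0,0,0,0,0,0,15]
  ]
}}

```text
time: 4.75
tcp_pos: [0.5401, 0.0778, 0.1511]
eef_rot: [0.0, 0.735, 0.678, 0.0]
contact_force: [-0.2, -0.0, -3.3]
grip_width: 0.0237
```

```bash
python3 -c "
from h import *
delta(.539,.0795,.15,85.8)
im=grab('top','t3');im=grab('scene','s3'); crop(im,220,130,400,310,'s3c',3.3)"
```

```text
t 4.75 tcp [0.5401 0.0778 0.1511] yaw 85.44 F [-0.24 -0.02 -3.31] w 0.0237 q [-0.07  0.48  1.48 -0.    1.18  0.01]
d mm [ 1.6 -1.2  1.1] rot [ 0.0001  0.     -0.0063]
```

View pics/s3c.png

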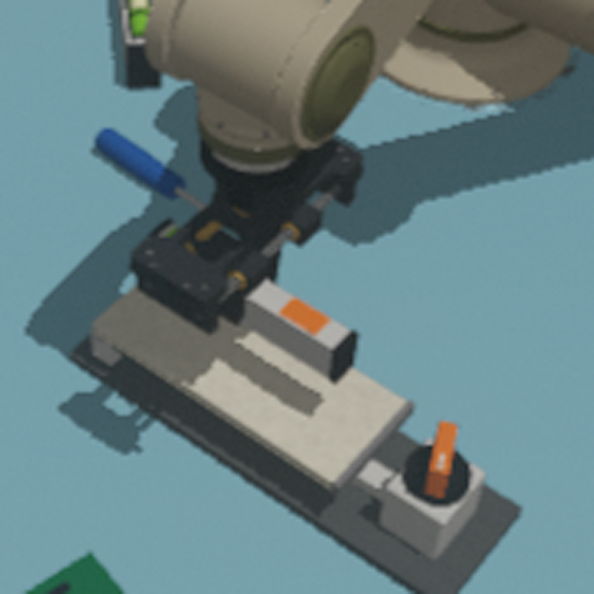

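View pics/t3.png

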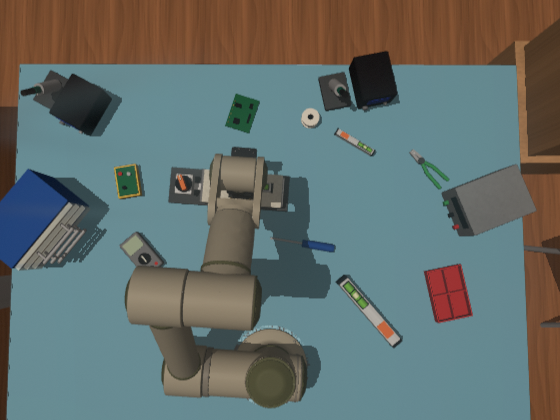

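Call:
{"method": "drive_tool", "body": {
  "increments": [
    [0,0,15,0,0,0,15],
    [0,0,30,0,0,0,15],
    [0,0,42,0,0,0,15],
    [0,0,48,0,0,0,15],
    [0,0,50,0,0,0,15]
  ]
}}

```text
time: 5.35
tcp_pos: [0.5399, 0.0783, 0.1005]
eef_rot: [-0.0, 0.734, 0.679, -0.0]
contact_force: [0.2, 0.1, -3.3]
grip_width: 0.0236
```

Call:
{"method": "drive_tool", "body": {
  "increments": [
    [0,0,1,0,0,0,15],
    [0,0,2,0,0,0,15],
    [0,0,2,0,0,0,15],
    [0,0,2,0,0,0,15],
    [0,0,2,0,0,0,15]
  ]
}}

```text
time: 5.85
tcp_pos: [0.5401, 0.0784, 0.0992]
eef_rot: [0.0, 0.734, 0.679, 0.0]
contact_force: [0.7, 0.2, -4.4]
grip_width: 0.0237
```

Call:
{"method": "drive_tool", "body": {
  "increments": [
    [0,0,1,0,0,0,15],
    [0,0,1,0,0,0,15],
    [0,0,2,0,0,0,15],
    [0,0,2,0,0,0,15],
    [0,0,2,0,0,0,15]
  ]
}}

```text
time: 6.35
tcp_pos: [0.5401, 0.0784, 0.0971]
eef_rot: [0.0, 0.734, 0.679, 0.0]
contact_force: [0.3, 0.9, -0.5]
grip_width: 0.0242
```

```bash
python3 -c "
from h import *
delta(.539,.0795,.095,85.8)
im=grab('scene','s4'); crop(im,220,170,400,310,'s4c',4)"
```

```text
t 6.35 tcp [0.5401 0.0784 0.0971] yaw 85.5 F [ 0.32  0.92 -0.51] w 0.0242 q [-0.07  0.55  1.55  0.    1.04  0.01]
d mm [ 1.  -1.2  2.1] rot [ 0.0004 -0.0001 -0.0052]
```

View pics/s4c.png

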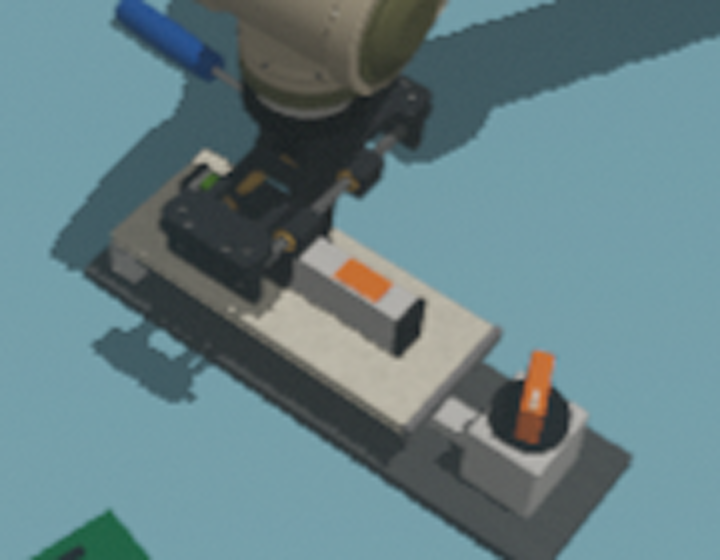

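The level is touching down (its weight has come off the wrist). Release and rise.

Call:
{"method": "drive_tool", "body": {
  "increments": [
    [0,0,0,0,0,0,60],
    [0,0,0,0,0,0,60],
    [0,0,0,0,0,0,60],
    [0,0,0,0,0,0,60],
    [0,0,0,0,0,0,60]
  ]
}}

```text
time: 6.9
tcp_pos: [0.5401, 0.0783, 0.097]
eef_rot: [0.0, 0.734, 0.679, 0.0]
contact_force: [0.7, -0.1, 0.5]
grip_width: 0.0596
```

Call:
{"method": "drive_tool", "body": {
  "increments": [
    [0,0,-15,0,0,0,60],
    [0,0,-40,0,0,0,60],
    [0,0,-70,0,0,0,60],
    [40,0,-90,0,0,0,60],
    [85,0,-90,0,0,0,60]
  ]
}}

```text
time: 7.4
tcp_pos: [0.548, 0.1633, 0.1902]
eef_rot: [0.002, 0.735, 0.678, 0.002]
contact_force: [0.2, 0.2, 0.5]
grip_width: 0.0602
```

Call:
{"method": "drive_tool", "body": {
  "increments": [
    [45,0,0,0,0,0.1,60],
    [90,0,0,0,0,0.1,60],
    [90,0,0,0,0,0.1,60],
    [90,0,0,0,0,0.1,60],
    [90,0,0,0,0,0.1,60]
  ]
}}

```text
time: 7.9
tcp_pos: [0.5538, 0.252, 0.1869]
eef_rot: [0.0, 0.768, 0.641, -0.0]
contact_force: [0.1, -1.6, 0.1]
grip_width: 0.0603
```

```bash
python3 -c "
from h import *
delta(.551,.258,.086,201)
im=grab('top','t5');crop(im,160,160,300,220,'t5c',5.5)
im=grab('scene','s5'); crop(im,220,170,400,310,'s5c',4)"
```

```text
t 7.9 tcp [0.5538 0.252  0.1869] yaw 79.73 F [ 0.09 -1.57  0.05] w 0.0603 q [ 0.23  0.54  1.25 -0.    1.35  0.41]
d mm [  5.5  -3.8 100.9] rot [-6.0000e-04 -1.0000e-04 -2.1165e+00]
```

View pics/s5c.png

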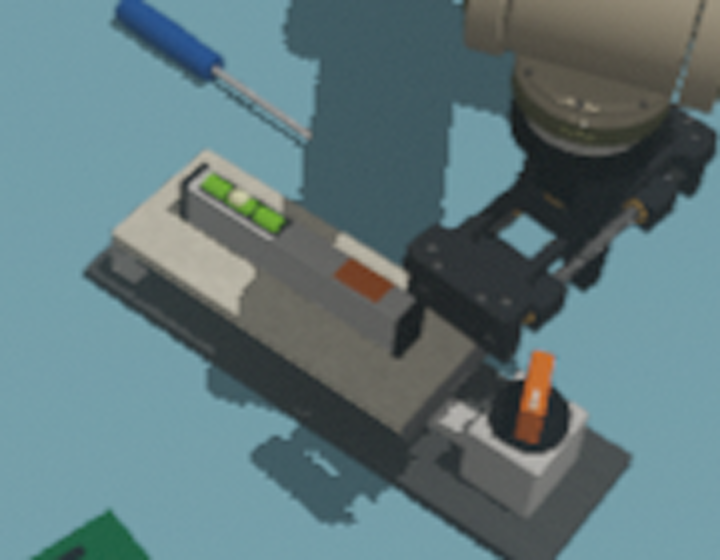

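View pics/t5c.png

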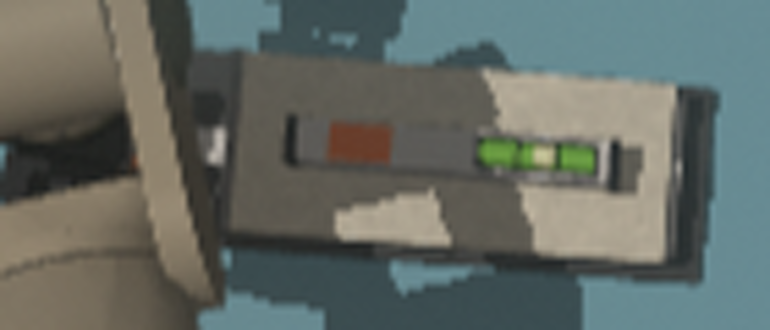

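```bash
cat >> h.py <<'E'
def bubble(im,n,ctr=None,ang=None):
    # profile of "green-ness" (G-B) along the vial, found from green mask on the shelf
    roi=(215,165,300,215) if n=="top" else (240,190,370,270)
    x0,y0,x1,y1=roi
    hsv=cv2.cvtColor(im[y0:y1,x0:x1],cv2.COLOR_BGR2HSV)
    m=cv2.inRange(hsv,np.array((32,120,50)),np.array((80,255,255)))
    p=np.argwhere(m)[:,::-1].astype(np.float32)
    if len(p)<15: print(n,"few green",len(p)); return
    l=cv2.fitLine(p,cv2.DIST_L2,0,.01,.01).ravel(); d=l[:2]; c=l[2:]
    if d[0]>0: d=-d     # top: towards +y (left)=foot
    if n=="scene": d=-d  # scene: foot is to the right
    t=np.arange(-20,20,.1); nrm=np.array([-d[1],d[0]])
    f=im.astype(np.float32); g=f[:,:,1]-f[:,:,0]; w=f.sum(2)
    P=(c+np.array([x0,y0]))[None]+t[:,None]*d
    prof=lambda a:sum(cv2.remap(a,(P+k*nrm)[:,0].astype(np.float32)[None],(P+k*nrm)[:,1].astype(np.float32)[None],1)[0] for k in(-.5,0,.5))/3
    G=prof(g); th=.5*np.percentile(G,95); on=G>th
    e=np.flatnonzero(np.diff(on.astype(int))); ed=[t[i]+.1*(th-G[i])/(G[i+1]-G[i]) for i in e]
    print(n,"edges px",np.round(ed,2))
    if len(ed)==4:
        W=[ray(n,P[0]+(k+20)*d,.1)[0] for k in ed]
        L=[np.linalg.norm(w_-W[0])*1000 for w_ in W]
        print("  mm",np.round(L,1),"bubble",round((L[1]+L[2])/2-L[3]/2,2),"scaled",round(((L[1]+L[2])/2-L[3]/2)*62/L[3],2),"toward foot+")
E
python3 - <<'E'
from h import *
for k in range(2):
  for n in("top","scene"): bubble(grab(n,f"b{k}{n}"),n)
for n in("top","scene"): bubble(cv2.imread(f"pics/{n[0]}5.png"),n)
# level pose on shelf
im=cv2.imread("pics/t5.png")
E
```

```text
top edges px [-10.88  -4.45  -0.29   9.84]
  mm [ 0.  19.  31.4 61.3] bubble -5.47 scaled -5.53 toward foot+
scene edges px [-11.84  -5.13  -0.87  10.14]
  mm [ 0.  19.3 31.5 62.3] bubble -5.77 scaled -5.74 toward foot+
top edges px [-10.85  -4.44  -0.33   9.89]
  mm [ 0.  19.  31.1 61.4] bubble -5.63 scaled -5.69 toward foot+
scene edges px [-11.74  -5.    -0.75  10.27]
  mm [ 0.  19.4 31.4 62.3] bubble -5.74 scaled -5.72 toward foot+
top edges px [-11.05  -4.61  -0.47   9.89]
  mm [ 0.  19.  31.3 62. ] bubble -5.81 scaled -5.81 toward foot+
scene edges px [-11.72  -4.98  -0.74  10.29]
  mm [ 0.  19.4 31.4 62.3] bubble -5.75 scaled -5.72 toward foot+
```

Run:
```python
from h import *
im=cv2.imread("pics/top0.png")
x0,y0,x1,y1=165,165,210,210
m=cv2.inRange(cv2.cvtColor(im[y0:y1,x0:x1],cv2.COLOR_BGR2HSV),np.array((3,100,90)),np.array((20,255,255)))
c=max(cv2.findContours(m,0,1)[0],key=cv2.contourArea)+[x0,y0]
P=ray("top",cv2.boxPoints(cv2.minAreaRect(c.astype(np.int32))),.105);e=np.diff(P,axis=0)
print(P.mean(0).round(4),np.linalg.norm(e,axis=1).round(3),np.degrees(np.arctan2(e[:,1],e[:,0])).round(1))
p=np.argwhere(m)[:,::-1].astype(np.float32)+[x0,y0]
l=cv2.fitLine(p.astype(np.float32),2,0,.01,.01).ravel(); Q=ray("top",[l[2:],l[2:]+5*l[:2]],.105); e=Q[1]-Q[0]; print(Q[0],np.degrees(np.arctan2(e[1],e[0])))
delta(.551,.258,.15,201)
```

```text
[0.5532 0.2604 0.105 ] [0.014 0.046 0.014] [ -71.3 -161.1  108.6]
[0.55206161 0.25983685 0.105     ] -161.11793593989026
t 8.2 tcp [0.5539 0.2522 0.1871] yaw 79.71 F [0.23 0.41 0.43] w 0.0605 q [ 0.23  0.54  1.25 -0.    1.35  0.41]
d mm [ 5.2 -3.9 37.1] rot [ 1.0000e-04  1.0000e-04 -2.1168e+00]
```

Call:
{"method": "drive_tool", "body": {
  "increments": [
    [5,-1,0,0,0,-0.14,50],
    [5,-2,0,0,0,-0.28,50],
    [5.5,-2.5,0,0,0,-0.42,50],
    [5.5,-2.8,0,0,0,-0.56,50],
    [5.8,-2.8,0,0,0,-0.7,50]
  ]
}}

```text
time: 8.7
tcp_pos: [0.5521, 0.2587, 0.1871]
eef_rot: [0.0, 0.499, 0.867, 0.0]
contact_force: [0.3, 0.2, -0.2]
grip_width: 0.0502
```

Call:
{"method": "drive_tool", "body": {
  "increments": [
    [0,0,0,0,0,-0.14,50],
    [0,0,0,0,0,-0.28,50],
    [0,0,0,0,0,-0.42,50],
    [0,0,0,0,0,-0.56,50],
    [0,0,0,0,0,-0.7,50]
  ]
}}

```text
time: 9.2
tcp_pos: [0.5521, 0.2587, 0.187]
eef_rot: [0.0, 0.171, 0.985, 0.0]
contact_force: [-0.1, 0.5, 0.7]
grip_width: 0.05
```

Call:
{"method": "drive_tool", "body": {
  "increments": [
    [0,0,0,0,0,-0.14,50],
    [0,0,0,0,0,-0.28,50],
    [0,0,0,0,0,-0.42,50],
    [0,0,0,0,0,-0.56,50],
    [0,0,0,0,0,-0.68,50]
  ]
}}

```text
time: 9.7
tcp_pos: [0.5521, 0.2587, 0.187]
eef_rot: [0.0, -0.167, 0.986, -0.0]
contact_force: [-0.6, -0.4, -0.5]
grip_width: 0.05
```

Run:
```python
from h import *
delta(.552,.2585,.102,198.9)
im=grab('scene','s6'); crop(im,260,170,420,310,'s6c',4)
```

```text
t 9.7 tcp [0.5521 0.2587 0.187 ] yaw -160.77 F [-0.64 -0.41 -0.55] w 0.05 q [ 0.24  0.55  1.25 -0.    1.35 -1.66]
d mm [ 0.2 -0.1 85. ] rot [-0.      0.      0.0058]
```

View pics/s6c.png

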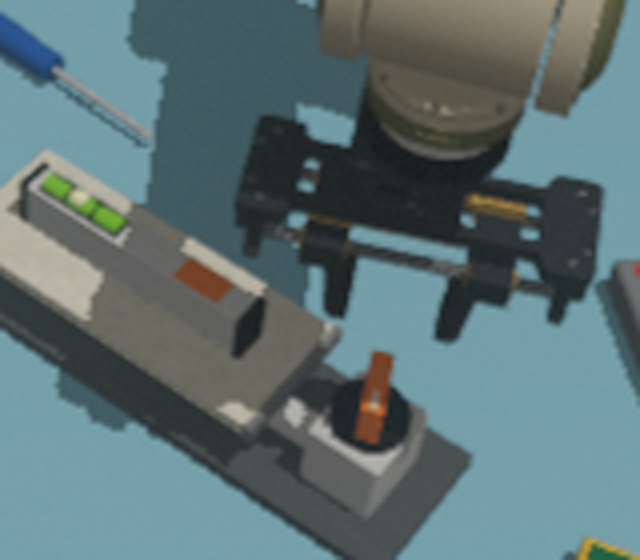

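Call:
{"method": "drive_tool", "body": {
  "increments": [
    [0,0,20,0,0,0,50],
    [0,0,40,0,0,0,50],
    [0,0,60,0,0,0,50],
    [0,0,78,0,0,0,50],
    [0,0,85,0,0,0,50]
  ]
}}

```text
time: 10.25
tcp_pos: [0.5515, 0.2586, 0.1004]
eef_rot: [-0.001, -0.163, 0.987, -0.0]
contact_force: [-0.3, 0.5, 0.5]
grip_width: 0.0503
```

Call:
{"method": "drive_tool", "body": {
  "increments": [
    [0,0,0,0,0,0,5],
    [0,0,0,0,0,0,5],
    [0,0,0,0,0,0,5],
    [0,0,0,0,0,0,5],
    [0,0,0,0,0,0,5]
  ],
  "newtons": 40
}}

```text
time: 10.75
tcp_pos: [0.5519, 0.2599, 0.1026]
eef_rot: [0.0, -0.165, 0.986, 0.001]
contact_force: [0.6, -0.5, 1.9]
grip_width: 0.0137
```

Call:
{"method": "drive_tool", "body": {
  "increments": [
    [0,0,0,0,0,0.12,5],
    [0,0,0,0,0,0.25,5],
    [0,0,0,0,0,0.38,5],
    [0,0,0,0,0,0.5,5],
    [0,0,0,0,0,0.6,5]
  ]
}}

```text
time: 11.25
tcp_pos: [0.5519, 0.2614, 0.1026]
eef_rot: [0.0, 0.136, 0.991, 0.002]
contact_force: [-0.9, 12.7, 0.6]
grip_width: 0.0137
```

Call:
{"method": "drive_tool", "body": {
  "increments": [
    [0,0,0,0,0,0.12,5],
    [0,0,0,0,0,0.25,5],
    [0,0,0,0,0,0.38,5],
    [0,0,0,0,0,0.5,5],
    [0,0,0,0,0,0.6,5]
  ]
}}

```text
time: 11.75
tcp_pos: [0.5527, 0.2627, 0.1027]
eef_rot: [0.0, 0.423, 0.906, 0.004]
contact_force: [3.7, 22.3, -3.9]
grip_width: 0.0133
```

Call:
{"method": "drive_tool", "body": {
  "increments": [
    [0,0,0,0,0,0.12,5],
    [0,0,0,0,0,0.25,5],
    [0,0,0,0,0,0.38,5],
    [0,0,0,0,0,0.5,5],
    [0,0,0,0,0,0.6,5]
  ]
}}

```text
time: 12.25
tcp_pos: [0.5542, 0.2633, 0.1027]
eef_rot: [-0.0, 0.672, 0.741, 0.006]
contact_force: [11.7, 24.4, -8.0]
grip_width: 0.0135
```

Call:
{"method": "drive_tool", "body": {
  "increments": [
    [0,0,0,0,0,0.12,5],
    [0,0,0,0,0,0.24,5],
    [0,0,0,0,0,0.3,5],
    [0,0,0,0,0,0.31,5],
    [0,0,0,0,0,0.31,5]
  ]
}}

```text
time: 12.75
tcp_pos: [0.555, 0.2633, 0.1027]
eef_rot: [-0.0, 0.777, 0.63, 0.007]
contact_force: [15.0, 23.5, -10.8]
grip_width: 0.0133
```

Call:
{"method": "drive_tool", "body": {
  "increments": [
    [0,0,0,0,0,0,5],
    [0,0,0,0,0,0,5],
    [0,0,0,0,0,0,5],
    [0,0,0,0,0,0,5],
    [0,0,0,0,0,0,5]
  ]
}}

```text
time: 13.25
tcp_pos: [0.555, 0.2632, 0.1027]
eef_rot: [-0.001, 0.777, 0.63, 0.007]
contact_force: [15.3, 24.4, -10.5]
grip_width: 0.0132
```

Call:
{"method": "drive_tool", "body": {
  "increments": [
    [0,0,0,0,0,0,5],
    [0,0,0,0,0,0,5],
    [0,0,0,0,0,0,5],
    [0,0,0,0,0,0,5],
    [0,0,0,0,0,0,5]
  ]
}}

```text
time: 13.75
tcp_pos: [0.5551, 0.2633, 0.1028]
eef_rot: [-0.0, 0.777, 0.63, 0.007]
contact_force: [14.6, 23.7, -11.0]
grip_width: 0.0137
```

Run:
```python
from h import *
delta(.552,.2585,.102,198.9)
im=grab('scene','s7'); crop(im,220,170,420,310,'s7c',4)
bubble(im,"scene");bubble(grab("top","t7"),"top")
```

```text
t 13.75 tcp [0.5551 0.2633 0.1028] yaw 78.05 F [ 14.56  23.69 -10.99] w 0.0137 q [0.25 0.64 1.34 0.01 1.15 0.45]
d mm [-5.3 -2.   0.7] rot [ 1.6500e-02  1.5000e-03 -2.1093e+00]
scene edges px [-10.74   1.47   4.92  11.51]
  mm [ 0.  34.9 44.6 62.9] bubble 8.26 scaled 8.13 toward foot+
top edges px [-10.07   2.19   5.21  10.99]
  mm [ 0.  36.3 45.2 62.3] bubble 9.58 scaled 9.53 toward foot+
```

View pics/s7c.png

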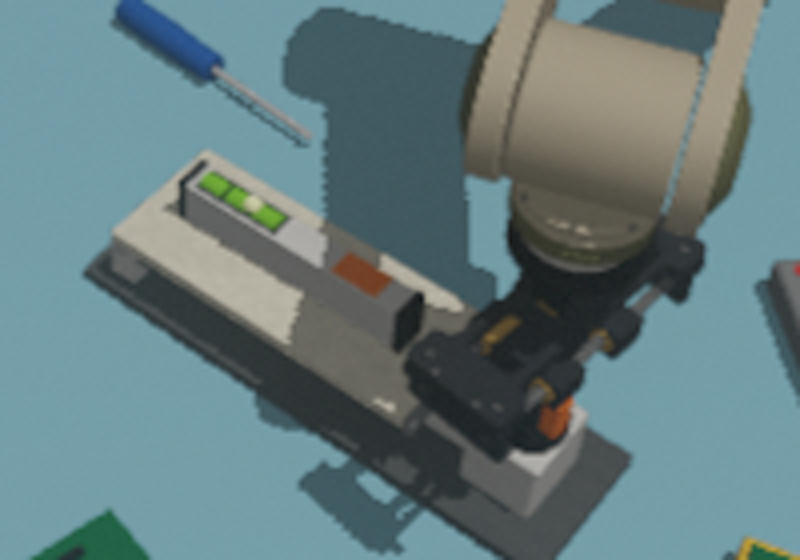

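Call:
{"method": "drive_tool", "body": {
  "increments": [
    [0,0,0,0,0,0,50],
    [0,0,0,0,0,0,50],
    [0,0,0,0,0,0,50],
    [0,0,0,0,0,0,50],
    [0,0,0,0,0,0,50]
  ]
}}

```text
time: 14.35
tcp_pos: [0.552, 0.2588, 0.1021]
eef_rot: [0.0, 0.777, 0.63, -0.0]
contact_force: [0.3, 0.3, -0.1]
grip_width: 0.0493
```

Call:
{"method": "drive_tool", "body": {
  "increments": [
    [0,0,-20,0,0,0,50],
    [0,0,-45,0,0,0,50],
    [0,0,-70,0,0,0,50],
    [0,0,-85,0,0,0,50],
    [0,0,-85,0,0,0,50]
  ]
}}

```text
time: 14.85
tcp_pos: [0.5527, 0.2591, 0.1891]
eef_rot: [0.001, 0.777, 0.63, 0.002]
contact_force: [0.4, 0.2, -0.6]
grip_width: 0.05
```

Run:
```python
from h import *
for k in range(2):
  im=grab('scene',f's8{k}'); bubble(im,"scene");im=grab("top",f"t8{k}");bubble(im,"top")
crop(im,160,160,300,220,'t8c',5.5)
im=cv2.imread("pics/t80.png")
for nm,roi,lo,hi,z in(("patch",(215,170,240,205),(3,120,60),(18,255,255),.1),("vial",(235,170,275,205),(32,120,50),(80,255,255),.102)):
    x0,y0,x1,y1=roi
    m=cv2.inRange(cv2.cvtColor(im[y0:y1,x0:x1],cv2.COLOR_BGR2HSV),np.array(lo),np.array(hi))
    p=np.argwhere(m)[:,::-1]+[x0,y0]; print(nm,len(p),ray("top",[(p.min(0)+p.max(0))/2],z).round(4),ray("top",p.mean(0),z).round(4))
delta(.543,.130,.15,85.5)
```

```text
scene edges px [-10.6    1.6    5.06  11.62]
  mm [ 0.  34.9 44.6 62.9] bubble 8.3 scaled 8.18 toward foot+
top edges px [-10.07   2.14   5.12  11.  ]
  mm [ 0.  36.1 45.  62.3] bubble 9.38 scaled 9.33 toward foot+
scene edges px [-10.58   1.6    5.09  11.65]
  mm [ 0.  34.8 44.7 62.9] bubble 8.28 scaled 8.16 toward foot+
top edges px [-10.07   2.15   5.13  11.  ]
  mm [ 0.  36.2 45.  62.3] bubble 9.41 scaled 9.35 toward foot+
patch 64 [[0.5428 0.1315 0.1   ]] [[0.543  0.1311 0.1   ]]
vial 70 [[0.5365 0.0339 0.102 ]] [[0.5352 0.0334 0.102 ]]
t 15.05 tcp [0.5516 0.2588 0.1857] yaw 78.05 F [-0.24  0.1  -0.17] w 0.0499 q [ 0.24  0.55  1.25 -0.    1.35  0.45]
d mm [-127.8   18.3   35.8] rot [-0.002   0.0008 -0.13  ]
```

View pics/t8c.png

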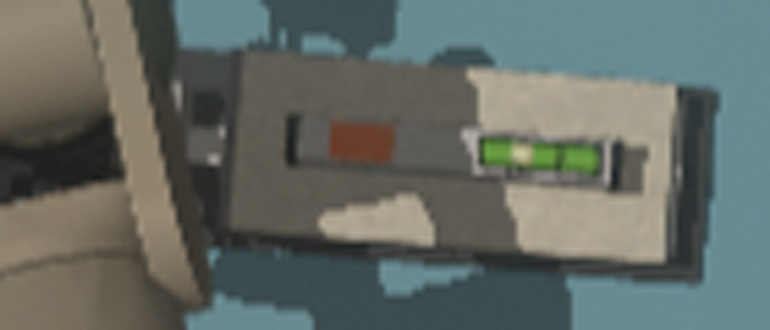

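Call:
{"method": "drive_tool", "body": {
  "increments": [
    [-26,4,0,0,0,-0.03,0],
    [-52,8,8,0,0,-0.06,0],
    [-78,12,16,0,0,-0.09,0],
    [-104,15,26,0,0,-0.11,0],
    [-128,18.5,36,0,0,-0.13,0]
  ]
}}

```text
time: 15.55
tcp_pos: [0.5431, 0.1288, 0.1497]
eef_rot: [-0.001, 0.734, 0.679, -0.001]
contact_force: [0.6, 0.1, -0.4]
grip_width: 0.0123
```

Call:
{"method": "drive_tool", "body": {
  "increments": [
    [0,0,0,0,0,0,0],
    [0,0,10,0,0,0,0],
    [0,0,20,0,0,0,0],
    [0,0,22,0,0,0,0],
    [0,0,22,0,0,0,0]
  ]
}}

```text
time: 16.05
tcp_pos: [0.5434, 0.1307, 0.1284]
eef_rot: [-0.0, 0.734, 0.679, -0.0]
contact_force: [-0.3, 0.8, 0.6]
grip_width: 0.0001
```

Run:
```python
from h import *
delta(.543,.130,.12,85.5)
im=grab('scene','s9'); bubble(im,"scene"); crop(im,240,170,380,290,'s9c',5)
```

```text
t 16.05 tcp [0.5434 0.1307 0.1284] yaw 85.56 F [-0.26  0.85  0.63] w 0.0001 q [0.02 0.53 1.47 0.   1.14 0.1 ]
d mm [-0.7 -0.4  8.4] rot [-0.0011  0.0001  0.001 ]
scene edges px [-6.27  5.97]
```

View pics/s9c.png

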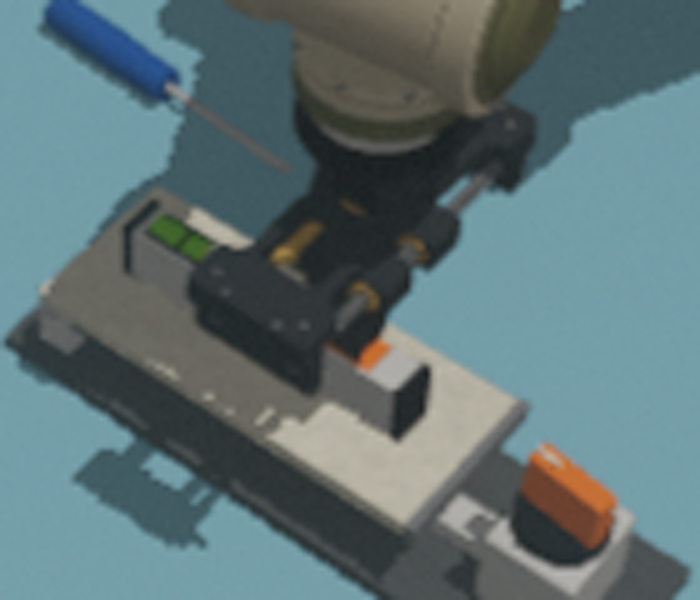

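Call:
{"method": "drive_tool", "body": {
  "increments": [
    [0,0,2,0,0,0,0],
    [0,0,4,0,0,0,0],
    [0,0,6,0,0,0,0],
    [0,0,6,0,0,0,0],
    [0,0,6,0,0,0,0]
  ]
}}

```text
time: 16.6
tcp_pos: [0.5439, 0.1307, 0.1239]
eef_rot: [0.0, 0.734, 0.679, 0.001]
contact_force: [-0.9, 4.7, 7.5]
grip_width: 0.0007
```

Call:
{"method": "drive_tool", "body": {
  "increments": [
    [0,0,1,0,0,0,0],
    [0,0,2,0,0,0,0],
    [0,0,3,0,0,0,0],
    [0,0,3,0,0,0,0],
    [0,0,3,0,0,0,0]
  ]
}}

```text
time: 17.1
tcp_pos: [0.544, 0.1308, 0.1235]
eef_rot: [0.001, 0.734, 0.679, 0.002]
contact_force: [-9.0, 3.3, 29.3]
grip_width: 0.0005
```

Call:
{"method": "drive_tool", "body": {
  "increments": [
    [0,0,-1,0,0,0,0],
    [0,0,-1.5,0,0,0,0],
    [0,0,-1.5,0,0,0,0],
    [0,0,-1.5,0,0,0,0],
    [0,0,-1.5,0,0,0,0]
  ]
}}

```text
time: 17.6
tcp_pos: [0.544, 0.1307, 0.1237]
eef_rot: [0.001, 0.734, 0.679, 0.002]
contact_force: [-6.2, 4.1, 18.8]
grip_width: 0.0
```

Call:
{"method": "drive_tool", "body": {
  "increments": [
    [0,0,0,0,0,0,0],
    [0,0,0,0,0,0,0],
    [0,0,0,0,0,0,0],
    [0,0,0,0,0,0,0],
    [0,0,0,0,0,0,0]
  ]
}}

```text
time: 18.1
tcp_pos: [0.544, 0.1307, 0.1237]
eef_rot: [0.001, 0.734, 0.679, 0.002]
contact_force: [-5.5, 3.4, 18.7]
grip_width: 0.0004
```

Run:
```python
from h import *
delta(.543,.130,.12,85.5)
im=grab('scene','s10'); bubble(im,"scene"); a=cv2.resize(im[170:290,240:380],None,fx=4,fy=4,interpolation=2)
im=grab('top','t10'); bubble(im,"top"); crop(im,160,150,300,230,'t10c',5);cv2.imwrite("pics/s10c.png",a)
```

```text
t 18.1 tcp [0.544  0.1307 0.1237] yaw 85.51 F [-5.52  3.39 18.73] w 0.0004 q [0.02 0.53 1.48 0.   1.12 0.1 ]
d mm [-0.8 -0.9  3.7] rot [ 0.0029 -0.0016  0.0003]
scene edges px [-4.25  5.84]
top edges px [-13.76  -7.24  -7.16  -0.39   0.02   6.93]
```

View pics/t10c.png

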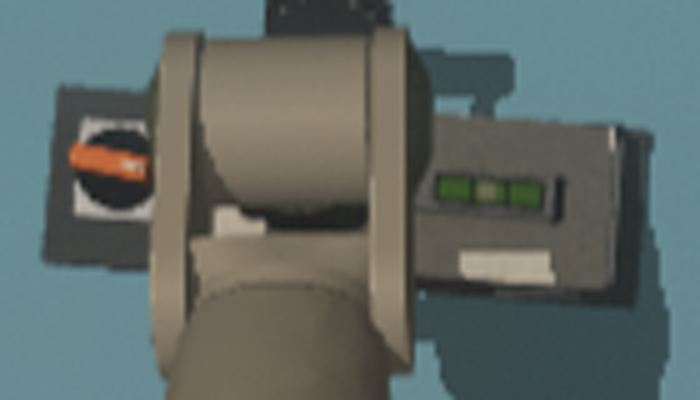

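View pics/s10c.png

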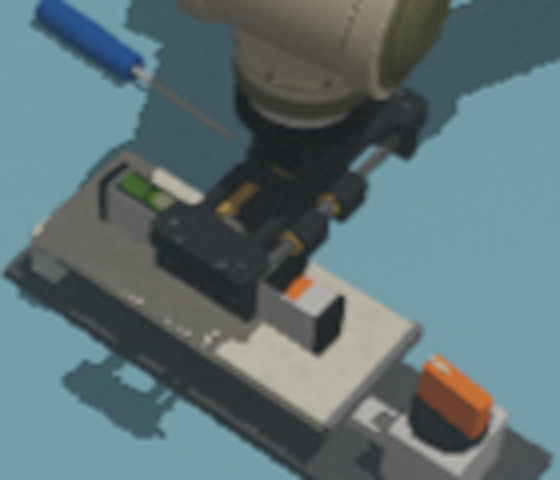

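Call:
{"method": "drive_tool", "body": {
  "increments": [
    [0,0,0,0,0,0,0],
    [0,0,0,0,0,0,0],
    [0,0,0,0,0,0,0],
    [0,0,0,0,0,0,0],
    [0,0,0,0,0,0,0]
  ]
}}

```text
time: 18.7
tcp_pos: [0.544, 0.1307, 0.1237]
eef_rot: [0.001, 0.734, 0.679, 0.002]
contact_force: [-5.0, 4.5, 17.8]
grip_width: 0.0007
```

Call:
{"method": "drive_tool", "body": {
  "increments": [
    [0,0,0,0,0,0,0],
    [0,0,0,0,0,0,0],
    [0,0,0,0,0,0,0],
    [0,0,0,0,0,0,0],
    [0,0,0,0,0,0,0]
  ]
}}

```text
time: 19.2
tcp_pos: [0.544, 0.1307, 0.1237]
eef_rot: [0.001, 0.734, 0.679, 0.002]
contact_force: [-6.2, 4.4, 18.0]
grip_width: 0.0003
```

Call:
{"method": "drive_tool", "body": {
  "increments": [
    [0,0,0,0,0,0,0],
    [0,0,0,0,0,0,0],
    [0,0,0,0,0,0,0],
    [0,0,0,0,0,0,0],
    [0,0,0,0,0,0,0]
  ]
}}

```text
time: 19.7
tcp_pos: [0.544, 0.1307, 0.1237]
eef_rot: [0.001, 0.734, 0.679, 0.002]
contact_force: [-5.1, 4.0, 18.1]
grip_width: 0.0007
```

Run:
```python
from h import *
im=grab('top','t11'); crop(im,235,175,280,200,'t11c',16)
x0,y0,x1,y1=243,178,275,200
m=cv2.inRange(cv2.cvtColor(im[y0:y1,x0:x1],cv2.COLOR_BGR2HSV),np.array((32,120,30)),np.array((80,255,255)))
p=np.argwhere(m)[:,::-1].astype(np.float32)+np.float32([x0,y0])
l=cv2.fitLine(p,2,0,.01,.01).ravel(); d=l[:2]*np.sign(-l[0]); c=l[2:]; t=np.arange(-13,13.1,.5)
f=im.astype(np.float32); P=(c+t[:,None]*d).astype(np.float32)
s=cv2.remap(f,P[:,0][None],P[:,1][None],1)[0]
for a,b in zip(t,s): print(a,(c+a*d).round(1),b.round(0))
print(env.state()["contact_force"].round(1))
```

```text
-13.0 [267.2 189. ] [46. 77. 56.]
-12.5 [266.7 188.9] [46. 83. 59.]
-12.0 [266.2 188.9] [46. 85. 61.]
-11.5 [265.7 188.9] [46. 86. 61.]
-11.0 [265.2 188.8] [45. 85. 60.]
-10.5 [264.7 188.8] [45. 85. 60.]
-10.0 [264.2 188.7] [45. 84. 60.]
-9.5 [263.7 188.7] [45. 85. 60.]
-9.0 [263.2 188.6] [45. 85. 60.]
-8.5 [262.7 188.6] [45. 85. 60.]
-8.0 [262.2 188.5] [44. 84. 60.]
-7.5 [261.7 188.5] [42. 76. 55.]
-7.0 [261.2 188.5] [40. 63. 47.]
-6.5 [260.7 188.4] [40. 64. 48.]
-6.0 [260.2 188.4] [43. 77. 55.]
-5.5 [259.7 188.3] [47. 83. 62.]
-5.0 [259.2 188.3] [51. 86. 69.]
-4.5 [258.7 188.2] [60. 91. 80.]
-4.0 [258.2 188.2] [72. 98. 94.]
-3.5 [257.7 188.2] [ 79. 102. 102.]
-3.0 [257.2 188.1] [ 80. 103. 104.]
-2.5 [256.7 188.1] [ 81. 103. 105.]
-2.0 [256.2 188. ] [ 82. 104. 106.]
-1.5 [255.7 188. ] [ 76. 100.  99.]
-1.0 [255.2 187.9] [65. 93. 86.]
-0.5 [254.7 187.9] [54. 81. 71.]
0.0 [254.2 187.9] [45. 66. 55.]
0.5 [253.8 187.8] [41. 64. 50.]
1.0 [253.3 187.8] [42. 76. 56.]
1.5 [252.8 187.7] [43. 83. 60.]
2.0 [252.3 187.7] [44. 85. 60.]
2.5 [251.8 187.6] [44. 85. 61.]
3.0 [251.3 187.6] [44. 85. 61.]
3.5 [250.8 187.5] [44. 85. 61.]
4.0 [250.3 187.5] [44. 85. 60.]
4.5 [249.8 187.5] [43. 84. 60.]
5.0 [249.3 187.4] [43. 84. 59.]
5.5 [248.8 187.4] [43. 84. 59.]
6.0 [248.3 187.3] [43. 84. 60.]
6.5 [247.8 187.3] [42. 79. 58.]
7.0 [247.3 187.2] [41. 69. 52.]
7.5 [246.8 187.2] [46. 65. 54.]
8.0 [246.3 187.2] [60. 69. 66.]
8.5 [245.8 187.1] [72. 76. 76.]
9.0 [245.3 187.1] [80. 84. 85.]
9.5 [244.8 187. ] [85. 89. 90.]
10.0 [244.3 187. ] [85. 89. 90.]
10.5 [243.8 186.9] [78. 83. 84.]
11.0 [243.3 186.9] [65. 69. 70.]
11.5 [242.8 186.8] [53. 59. 59.]
12.0 [242.3 186.8] [47. 53. 53.]
12.5 [241.8 186.8] [44. 51. 51.]
13.0 [241.3 186.7] [47. 54. 56.]
[-5.3  4.2 18.2]
```

View pics/t11c.png

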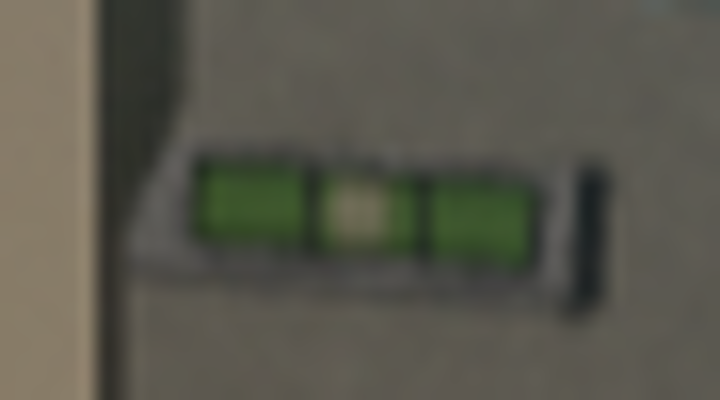

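Pressed with about 18 N and settled, the bubble sits between the lines at roughly +1.3 mm. That agrees with the free reading of about +8.7 mm minus the 7.5 mm spring lift. Handing in.

```bash
python3 -c "
from plant import env
print(env.sign_off())"
```

```text
the job is handed in; nothing more can be done
None
```

I handed the job in at about 20 s of the 72 s allowed. The closed fingers are still pressing the level and the bubble is between the two black lines. No verdict was reported.

- **Placing:** I picked up the middle-sized level and laid it lengthwise near the middle of the shelf, orange patch towards the foot. I let go and moved clear of it.
- **Levelling:** With the shelf free, the bubble read −5.7 mm, so I turned the knob 2.11 rad clockwise. I then pressed on the orange patch.
- **Last checks:**
  - The upward push on the tool was about 18 N and steady, well above the roughly 4 N needed to seat the shelf.
  - After more than 2 s to settle, the top camera showed the bubble about 1.3 mm towards the foot, inside the 4 mm limit.
  - The other things on the bench looked untouched, though I did not measure them at the end.
- **Checks that disagreed or failed:**
  - With the knob turned and the shelf free, the cameras gave +8.2 mm (scene) and +9.4 mm (top). That implies +0.7 to +1.9 mm pressed, which fits the final reading.
  - The scene camera could not confirm the pressed bubble because the gripper partly hid the vial.
  - Sideways force reached about 28 N while turning the knob because the grip was slightly off its axis. The first press peaked at about 29 N. I relieved both.

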